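Hang the ring bracket on the slotted stand

TASK

Pick up the aluminium ring bracket, push its two hook tabs straight into the two slots of the stand's upright strip until its plate is flush, then press it down past the sprung rollers until the tabs are fully engaged and the little plunger below is pushed in; let go and leave it hanging there. The strip has been clamped somewhat above its lowest setting, so feel for the slots and push gently, without forcing it; leave the other things on the bench where they are.

Things in the scene. Friction and masses are not known exactly. Their poses are not given: they have to be found in the camera images.
- bracket: Loose aluminium ring bracket, about 0.3 kg, standing upright on the bench. Origin: middle of the lower edge of its plate's back face; x axis from the plate out to the ring, z up. Plate: x 0 to 5 mm, 26 mm wide in y, 92 mm tall. Two round bumps on its side edges at z 30 mm reach out to y = +-18 mm. Below the rib: web x 5 to 27 mm, arm z 0 to 10 mm. Centre of mass at about x 35, z 50 mm.
- rib (a point): Where to pinch the bracket from above, closing along the bracket's y: the middle of its upright grip rib, 12 mm thick in y, x 5 to 51 mm, z 60 to 100 mm in the bracket's frame; this point is at x 30, z 82 mm.
- ring (a point): Centre of the bracket's ring, 82 mm outside diameter, 10 mm thick, lying flat at bracket x 98 mm, z 0 to 10 mm.
- tab_low (a point): Tip of the bracket's lower hook tab, at bracket x -14, y 0, z 16 mm. Neck: x 0 to -7, z 18 to 28 mm. Hook: x -7 to -11, 6 mm thick in y, 24 mm tall, z 4 to 28 mm (14 mm below the neck's underside). The last 3 mm are thinned to 3.4 mm, z 5.5 to 26.5 mm.
- tab_high (a point): Tip of the bracket's upper hook tab, the same 40 mm higher: neck z 58 to 68 mm, hook z 44 to 68 mm, in the bracket's frame.
- stand: Fixed grey stand with an upright steel strip, 60 mm wide, 5 mm thick. Origin: on the bench below the middle of the strip's front face; x axis out of that face, z up. Base plate 130 x 130 x 12 mm, x -80 to +50 mm. Open channel behind the strip: 40 mm of room for hooks. The strip with its slots, rollers and plunger is clamped 4 to 22 mm above its lowest setting; how much is not measured.
- seat (a point): Place of the seated bracket's origin if the strip stood at its lowest setting: on its face, 48 mm above the bench; the true seat is 4 to 22 mm higher. Seated, the bracket's axes are parallel to the stand's. Tabs enter with the bracket 14 to 17 mm above its true seat (best 15.5); then it goes down 15.5 mm until the necks rest on the slots. Contact forces on the stand over 60 N in all are forcing.
- slot_high (a point): Middle of the upper slot's mouth at the strip's lowest setting, 119.5 mm above the bench (truly 4 to 22 mm higher). Slots 9 mm wide, 27 mm tall, the lower one 40 mm below; strip top 22.5 mm above this point. Two sprung rollers, 8 mm diameter, one each side of the plate, 36 mm above the true seat, yield to the plate's bumps on the way down at a push of about 8 to 14 N in all, then snap over them and hold the bracket down.
- plunger (a joint): Small brass spring plunger, 6 mm diameter, upright on a ledge low on the strip, under the plate: 0 when free, grows in m as it is pressed down; about 0.004 when the bracket is fully seated.
- cup: Bystander: open aluminium cup, 60 mm diameter, 75 mm tall; origin at its underside centre.
- weight: Bystander: brass weight with a knob, 36 mm diameter, 55 mm tall; origin at its underside centre.
- caliper: Bystander: steel caliper lying flat, 200 mm long, 13 mm thick; origin under its black head.
Things that resemble listed ones, but are neither listed nor needed, are in the scene too. Of the things like the stand, leave any that is brown or purple; of the rest the smaller one is meant.

How it is judged:
By the outcome, as a careful person would: the job done as asked, in the order asked, and still so for the second after the job is handed in, with the robot touching nothing.
It also fails if it takes over 64 s, if anything falls off the work surface, if the arm or the gripper's body presses on something with over 40 N, if the wrist force passes 120 N, or if a joint passes its speed limit or range.

ROBOT

A 6-joint arm with a two-finger parallel gripper is mounted at the origin on the work surface. World frame = base frame: x ahead of the robot, y to its left, z up, the work surface at z = 0. Lengths are in m, angles in degrees, forces in N, time in s.
With the tool pointing down it reaches from about 0.3 to 0.75 m from the base axis. Payload 8.5 kg.
Tool frame: the origin (TCP) lies between the finger pads; the fingertips stand 25 mm ahead of it and the grasp point (between the pads) lies 6 mm ahead of it; x points along the fingers, y is the direction in which the jaws open and shut, and the axes are right-handed (so a half turn about x gives the same grasp; the last joint's range is limited). The gripper opens to 85 mm and grips with 20 to 120 N. Pads are 22 mm wide; open, the fingers measure 114 mm over their backs; the gripper's body (76 mm by 85 mm) begins 54 mm behind the grasp point. The pads swing forward as they close: fully open they stand 13 mm farther back than shut.
Start: joints at [-88.253, 21.807, 74.336, -0, 83.858, -12.336], TCP at [0.134, -0.533, 0.223] pointing down, gripper open.
Joint ranges: [-178.18, 178.18], [-50.72, 133.34], [12.68, 142.11], [-81.47, 261.47], [9.98, 163.14], [-165.26, 165.26]. Speed limits (degrees/s): [136.94, 136.94, 180, 180, 180, 180].

INTERFACE

Orientations are given as a 3x3 rotation matrix whose columns are the frame's x, y, z axes.
In Python, from rig import sensors, get_image, workorder gives the robot as it stands.
- The arm moves only by the tool arm_command, never from a script. Its argument "plan" is a list that holds one entry, the list of rows, each a list of 6 numbers: the shift along the tool's x, y, z in units of 25 mm (1.0 is 25 mm), then the turn, a rotation vector about the tool's x, y, z in units of 6 degrees (1.0 is 6 degrees). In form: [[[dx, dy, dz, ax, ay, az], ...]]. A call has 1 to 10 rows; each row is the pose to reach, as a shift and turn from the pose commanded when the call began, along the tool's axes at that moment; what a row does not reach only later rows make up. A row lasts 1/10 s, in which the tool goes at most 50 mm and 8.59 degrees, less where a joint would pass 70% of its speed; a pose out of reach is approached as far as the arm can. A call with a gripper value outside its range is refused whole. "jaw" is the closure, from 0 (fully open) to 1 (shut), set as the call begins (left out, the last holds). The fingers move at their own pace and stop on an object; "newtons" is the grip in N (left out, the last holds). Time passes only in rows, so rows that repeat a pose let the fingers close. It gives the time, the measured TCP pose, the force and the opening at its end, in the units of the state.
- sensors.observe(): the state, without advancing time (a new reading comes with each control period).
- get_image(name): name is "scene" or "top" or "wrist"; returns a dict with "img" (384x512x3 uint8, red, green, blue), "fx", "fy", "cx", "cy" (pixels), "T" (4x4, takes a point from camera to world coordinates). Camera axes: x right, y up, looking along -z (the intrinsics and any distortion apply to the point x, -y, -z); pixel columns grow to the right and rows downward; lengths in m; the calibration is good to about 2 mm. A picture is of the moment at which its call begins. There is no depth.
- workorder.close_job(): hands the job in, once; it reports no verdict.
The state is a dict: "time_s": time; "q": joint angles; "qvel": joint speeds; "joint_efforts": joint torques, N m; "position": TCP position; "tool_rot": TCP orientation; "ft_force": force on the tool from outside, world axes, zero at the start; "wrist_torque": the same for the moment, N m; "grip_width": finger opening in m.
Only numpy, scipy, OpenCV 4.12 (cv2) and the standard library are available. Lean on these libraries where they do the work, as an engineer would, in place of code of your own. Each camera call takes 0.05 s, during which the arm holds its last target. There are 200 camera calls.

## Working session

There is one attempt and no reset: what is moved stays moved. The work goes in short steps, Python scripts to look and compute and a tool call to move; the robot and the scene stay as the last step left them, time stands still between calls to the robot, and variables do not carry over. Pictures are saved under pics/ and viewed, about 8 in all and at most 12, crops included, and the job is handed in when it is done.

Besides the shell and the picture viewer there is one more tool, called in YAML: its name, and indented under it one key for each argument. arm_command: Moves the arm, as the interface text tells. Its arguments: {"type":"object","properties":{"plan":{"type":"array","items":{"type":"array","items":{"type":"array","items":{"type":"number"}}}},"jaw":{"type":"number"},"newtons":{"type":"number"}},"required":["plan"]}

```bash
mkdir -p pics; ls; cat > h.py <<'E'
import numpy as np, cv2
from rig import sensors, get_image, workorder
def snap(n,f):
    d=get_image(n); cv2.imwrite('pics/%s.png'%f,d['img'][:,:,::-1]); np.savez('pics/%s.npz'%f,**{k:d[k] for k in ['img','fx','fy','cx','cy','T']},); return d
def load(f): return dict(np.load('pics/%s.npz'%f))
def ray(d,u,v):
    r=d['T'][:3,:3]@np.array([(u-d['cx'])/d['fx'],-(v-d['cy'])/d['fy'],-1]); return d['T'][:3,3],r
def onz(d,u,v,z):
    o,r=ray(d,u,v); return o+r*(z-o[2])/r[2]
def proj(d,p):
    c=d['T'][:3,:3].T@(np.asarray(p)-d['T'][:3,3]); return d['cx']+d['fx']*c[0]/-c[2], d['cy']-d['fy']*c[1]/-c[2]
E
python3 - <<'E'
from h import *
s=sensors.observe(); print(s['position'],s['tool_rot'],s['ft_force'],s['time_s'],s['grip_width'])
a=[]
for n in ['scene','top']:
    d=snap(n,n+'0'); a.append(d['img']); print(n,[k for k in d],d['fx'],d['fy'],d['cx'],d['cy'],d['T'].round(3).tolist())
E
```

```text
pics
[ 0.13381429 -0.53316264  0.22253356] [[-6.33741085e-05  2.43346449e-01 -9.69939432e-01]
 [ 1.41592081e-03 -9.69938440e-01 -2.43346292e-01]
 [-9.99998996e-01 -1.38877928e-03 -2.83090317e-04]] [ 0.56583874  0.744062   -0.2005579 ] 0.0 0.08524831117878787
scene ['img', 'fx', 'fy', 'cx', 'cy', 'T'] 382.3254476871049 382.3254476871049 260.8577347703056 191.7686816071849 [[0.126, -0.585, 0.801, 1.342], [0.992, 0.089, -0.091, -0.055], [-0.018, 0.806, 0.592, 0.687], [0.0, 0.0, 0.0, 1.0]]
top ['img', 'fx', 'fy', 'cx', 'cy', 'T'] 391.7588716690131 391.7588716690131 256.94352555498915 192.0874198430117 [[-0.009, 0.994, -0.107, 0.466], [-1.0, -0.01, -0.002, 0.026], [-0.003, 0.107, 0.994, 1.038], [0.0, 0.0, 0.0, 1.0]]
```

View pics/top0.png

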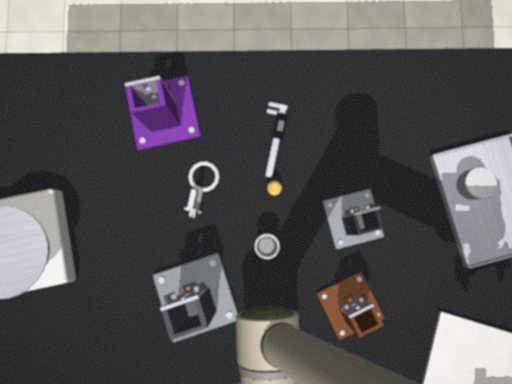

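View pics/scene0.png

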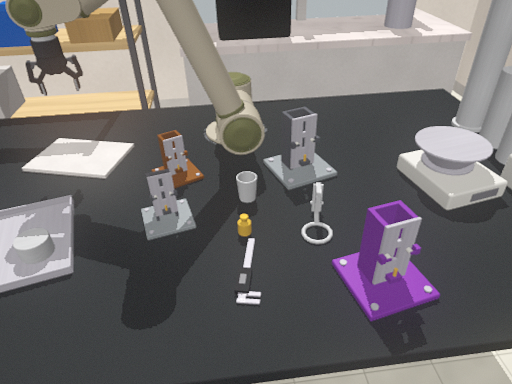

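The top view shows the smaller grey stand with its base at about (353,218), front toward +x. The bracket's ring is at (203,177) and its plate near (194,212). Cup is at (266,246), weight at (274,188), caliper at (275,140). Next I'll enlarge these for measuring.

```bash
python3 - <<'E'
from h import *
t=load('top0')['img'][:,:,::-1]; s=load('scene0')['img'][:,:,::-1]
f=lambda i,x,y,w,h,k:cv2.resize(i[y:y+h,x:x+w],None,fx=k,fy=k,interpolation=cv2.INTER_CUBIC)
A=np.hstack([f(t,315,180,80,75,5),f(t,165,150,80,75,5)])
B=np.hstack([f(s,132,160,80,75,5-0.0),f(s,290,175,50,75,5)]); B=cv2.copyMakeBorder(B,0,0,0,800-B.shape[1],cv2.BORDER_CONSTANT)
cv2.imwrite('pics/crop0.png',np.vstack([A,B])[:,:800] if False else cv2.resize(np.vstack([A,B]),(640,600)))
d=load('top0')
# stand base by mask
im=load('top0')['img'].astype(int); g=((abs(im[:,:,0]-im[:,:,2])<40)&(im.sum(2)>270)).astype(np.uint8)
for nm,(x,y,w,h) in dict(stand=(315,180,80,75),br=(165,150,80,75)).items():
    m=np.zeros_like(g); m[y:y+h,x:x+w]=g[y:y+h,x:x+w]
    c=max(cv2.findContours(m,0,2)[0],key=cv2.contourArea); r=cv2.minAreaRect(c); b=cv2.boxPoints(r)
    P=np.array([onz(d,u,v,.012 if nm=='stand' else .01) for u,v in b]); print(nm,b.round(1).tolist(),P.round(4).tolist(),np.linalg.norm(np.diff(P,axis=0),axis=1))
E
```

```text
stand [[322.3999938964844, 200.39999389648438], [375.1000061035156, 187.1999969482422], [387.3999938964844, 236.39999389648438], [334.6000061035156, 249.60000610351562]] [[0.5526, -0.1439, 0.012], [0.5861, -0.2836, 0.012], [0.4571, -0.3102, 0.012], [0.4245, -0.1723, 0.012]] [0.14366324 0.13168364 0.14173241]
br [[182.89999389648438, 216.1999969482422], [189.5, 158.89999389648438], [220.89999389648438, 162.5], [214.3000030517578, 219.8000030517578]] [[0.5147, 0.2222, 0.01], [0.6671, 0.2064, 0.01], [0.6566, 0.1228, 0.01], [0.5046, 0.1399, 0.01]] [0.15320524 0.08430155 0.15299573]
```

View pics/crop0.png

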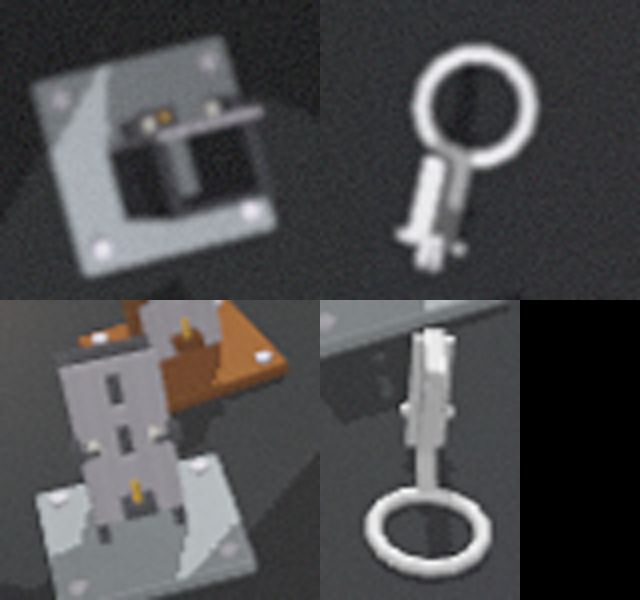

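The crops show the stand's strip face with slots, rollers and plunger facing +x and tilted about 13°. The bracket's ring centre is at about px (203.7,176.8), and its plate top is near (192.5,211).

```bash
python3 - <<'E'
from h import *
d=load('top0'); im=d['img'].astype(np.uint8)
g=cv2.cvtColor(im,cv2.COLOR_RGB2GRAY)
m=np.zeros_like(g); m[155:198,182:225]=(g[155:198,182:225]>100)*255
c=max(cv2.findContours(m,0,2)[0],key=cv2.contourArea)
pts=c[:,0,:]; pts=pts[pts[:,1]<186]; e=cv2.fitEllipse(pts); print(e)
R=onz(d,*e[0],.01); print('ring',R, 'diam', 2*e[1][0]/2/391.76*1.03)
for px,z in [((192.5,211),.092),((196,192),.1)]: print(onz(d,*px,z))
s=load('scene0'); print(proj(s,R))
P=onz(d,192.5,211,.092); v=R-P; print(np.degrees(np.arctan2(v[1],v[0])),np.linalg.norm(v[:2]))
w=snap('wrist','w0');print(w['T'].round(3),w['fx'])
q=sensors.observe(); T=np.eye(4);T[:3,:3]=q['tool_rot'];T[:3,3]=q['position'];print((np.linalg.inv(T)@w['T']).round(4))
E
```

```text
((203.38995361328125, 176.13436889648438), (30.601282119750977, 31.14031982421875), 74.64269256591797)
ring [0.62034428 0.16916335 0.01      ] diam 0.08045568864443411
[0.52318109 0.18357717 0.092     ]
[0.56840818 0.174184   0.1       ]
(np.float64(315.8260332879815), np.float64(231.04601388732345))
-8.43808779754638 0.09822649112668921
[[ 0.243  0.922  0.301  0.211]
 [-0.97   0.232  0.075 -0.514]
 [-0.001 -0.311  0.951  0.374]
 [ 0.     0.     0.     1.   ]] 269.43435387161156
[[-1.000e-04  3.108e-01 -9.505e-01 -1.509e-01]
 [ 1.000e+00  0.000e+00 -1.000e-04 -4.000e-04]
 [ 0.000e+00 -9.505e-01 -3.108e-01 -8.010e-02]
 [ 0.000e+00  0.000e+00  0.000e+00  1.000e+00]]
```

```bash
cat >> h.py <<'E'
from scipy.spatial.transform import Rotation as Ro
def rot(yaw): # tool down, tool z = -(x axis at yaw deg)
    a=np.radians(yaw); X=np.array([0,0,-1.]); Z=-np.array([np.cos(a),np.sin(a),0]); return np.c_[X,np.cross(Z,X),Z]
def go(p,yaw,s=None,R0=None,p0=None):
    s=s or sensors.observe(); R0=s['tool_rot'] if R0 is None else R0; p0=s['position'] if p0 is None else p0
    return (R0.T@(np.asarray(p)-p0)/.025).round(3).tolist()+(np.degrees(Ro.from_matrix(R0.T@rot(yaw)).as_rotvec())/6).round(3).tolist()
E
python3 - <<'E'
from h import *
print(go((.35,-.19,.30),-8.4)); print(go((.553,.179,.25),-8.4))
E
```

```text
[-3.079, -11.217, -11.728, 3.747, -0.0, 0.01]
[-1.064, -23.555, -23.196, 3.747, -0.0, 0.01]
```

arm_command:
  plan:
    - [[-3.1, -1, -1, 0, 0, 0], [-3.1, -11.2, -11.7, 3.75, 0, 0], [-3.1, -11.2, -11.7, 3.75, 0, 0], [-3.1, -11.2, -11.7, 3.75, 0, 0], [-3.1, -11.2, -11.7, 3.75, 0, 0], [-3.1, -11.2, -11.7, 3.75, 0, 0], [-3.1, -11.2, -11.7, 3.75, 0, 0], [-3.1, -11.2, -11.7, 3.75, 0, 0], [-3.1, -11.2, -11.7, 3.75, 0, 0], [-3.1, -11.2, -11.7, 3.75, 0, 0]]

```text
time_s: 1.15
position: [0.3507, -0.1876, 0.3011]
tool_rot: [[0.001, -0.141, -0.99], [-0.0, -0.99, 0.141], [-1.0, -0.0, -0.001]]
ft_force: [-0.2, 0.1, -1.5]
grip_width: 0.0854
```

```bash
python3 - <<'E'
from h import *
s=sensors.observe();print(s['position'],s['time_s'],s['q']); print(go((.553,.179,.25),-8.4))
E
```

```text
[ 0.35067786 -0.18756877  0.30111371] 1.15 [-4.53562384e+01  2.97758259e+00  8.64778669e+01  4.30599405e-02
  9.04991518e+01  5.27560044e+01]
[2.053, -15.658, -5.941, 0.048, -0.01, 0.001]
```

arm_command:
  plan:
    - [[2.05, -15.66, -5.94, 0.05, 0, 0], [2.05, -15.66, -5.94, 0.05, 0, 0], [2.05, -15.66, -5.94, 0.05, 0, 0], [2.05, -15.66, -5.94, 0.05, 0, 0], [2.05, -15.66, -5.94, 0.05, 0, 0], [2.05, -15.66, -5.94, 0.05, 0, 0], [2.05, -15.66, -5.94, 0.05, 0, 0], [2.05, -15.66, -5.94, 0.05, 0, 0], [2.05, -15.66, -5.94, 0.05, 0, 0], [2.05, -15.66, -5.94, 0.05, 0, 0]]

```text
time_s: 2.15
position: [0.5543, 0.1764, 0.2477]
tool_rot: [[-0.002, -0.149, -0.989], [-0.0, -0.989, 0.149], [-1.0, 0.0, 0.002]]
ft_force: [-0.7, -1.2, -0.7]
grip_width: 0.0853
```

```bash
python3 - <<'E'
from h import *
s=sensors.observe();print(s['position'],s['time_s'],s['q'],s['ft_force'])
w=snap('wrist','w1')
for p in [(0,0,.092),(51,0,100),(98,0,10)]: pass
a=np.radians(-8.4);o=np.array([.5234,.1835])
def B(x,y,z): return [o[0]+x*np.cos(a)-y*np.sin(a),o[1]+x*np.sin(a)+y*np.cos(a),z]
im=w['img'][:,:,::-1].copy()
for x,y,z in [(0,0,.092),(0,.013,.092),(0,-.013,.092),(.051,.006,.1),(.051,-.006,.1),(.098,0,.01)]:
    u,v=proj(w,B(x,y,z)); print((x,y,z),round(u),round(v)); cv2.circle(im,(int(u),int(v)),1,(0,0,255),-1)
cv2.imwrite('pics/w1m.png',cv2.resize(im,(768,576),interpolation=cv2.INTER_CUBIC))
E
```

```text
[0.55429517 0.17643337 0.24765387] 2.15 [5.99772561e+00 2.42441458e+01 6.63245493e+01 1.07480581e-02
 8.95630911e+01 1.04565750e+02] [-0.70933096 -1.24559004 -0.69820045]
(0, 0, 0.092) 254 198
(0, 0.013, 0.092) 243 198
(0, -0.013, 0.092) 265 198
(0.051, 0.006, 0.1) 248 158
(0.051, -0.006, 0.1) 259 158
(0.098, 0, 0.01) 254 112
```

View pics/w1m.png

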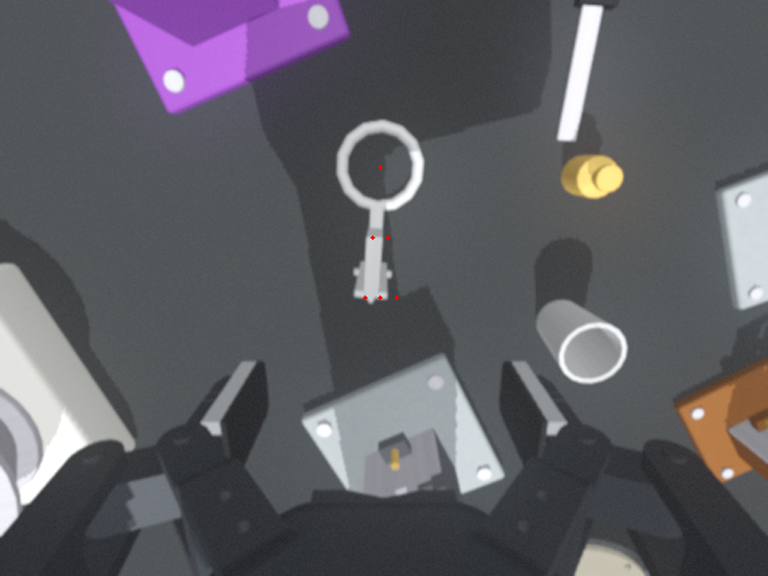

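The wrist view shows the ring centre at about (253,110). The plate top's middle is at (247.5,199), against a predicted 254, so the yaw is about 4° more negative than I estimated. I'll refine it.

```bash
python3 - <<'E'
from h import *
w=load('w1'); g=cv2.cvtColor(w['img'],cv2.COLOR_RGB2GRAY)
m=np.zeros_like(g); m[75:203,220:285]=(g[75:203,220:285]>125)*255
for v in range(140,204,4):
    x=np.where(m[v])[0]; print(v,x.min() if len(x) else None,x.max() if len(x) else None,len(x), g[v,236:264].tolist() if v in(164,196,200) else '')
c=max(cv2.findContours(m,0,2)[0],key=cv2.contourArea)[:,0,:]; c=c[c[:,1]<132]; e=cv2.fitEllipse(c); print(e)
R=onz(w,*e[0],.01);P=onz(w,247.3,198.7,.092);v=R-P;print(R,P,np.degrees(np.arctan2(v[1],v[0])),np.linalg.norm(v[:2]))
E
```

```text
140 246 262 17 
144 246 255 10 
148 246 255 10 
152 246 254 9 
156 245 254 10 
160 244 254 11 
164 244 254 11 [66, 71, 69, 70, 70, 68, 74, 125, 186, 207, 209, 210, 209, 206, 208, 207, 208, 199, 164, 105, 73, 70, 71, 70, 73, 80, 90, 92]
168 243 254 12 
172 243 254 12 
176 240 257 18 
180 236 259 24 
184 238 260 23 
188 238 257 20 
192 237 257 21 
196 236 258 23 [159, 193, 200, 202, 205, 202, 198, 198, 202, 204, 206, 203, 205, 203, 204, 203, 200, 204, 207, 206, 202, 187, 130, 76, 66, 65, 68, 68]
200 245 249 5 [66, 66, 63, 65, 68, 67, 66, 73, 98, 153, 191, 195, 170, 126, 86, 78, 81, 80, 84, 86, 88, 83, 71, 69, 64, 69, 67, 67]
((253.17535400390625, 110.2966079711914), (57.71701431274414, 60.67730712890625), 171.15390014648438)
[0.622214   0.16968335 0.01      ] [0.52420148 0.19129014 0.092     ] -12.431968509038734 0.10036587045192691
```

```bash
python3 - <<'E'
from h import *
print(go((.5558,.1843,.16),-12.6),go((.5558,.1843,.088),-12.6))
E
```

```text
[3.531, -0.38, -0.029, 0.66, 0.016, -0.008] [6.411, -0.383, -0.034, 0.66, 0.016, -0.008]
```

arm_command:
  plan:
    - [[3.5, -0.38, 0, 0.66, 0, 0], [3.5, -0.38, 0, 0.66, 0, 0], [4.5, -0.38, 0, 0.66, 0, 0], [5, -0.38, 0, 0.66, 0, 0], [5.4, -0.38, 0, 0.66, 0, 0], [5.8, -0.38, 0, 0.66, 0, 0], [6.2, -0.38, 0, 0.66, 0, 0], [6.4, -0.38, 0, 0.66, 0, 0], [6.4, -0.38, 0, 0.66, 0, 0]]

```text
time_s: 3.1
position: [0.5549, 0.1842, 0.089]
tool_rot: [[-0.001, -0.219, -0.976], [-0.0, -0.976, 0.219], [-1.0, 0.0, 0.001]]
ft_force: [-0.4, -0.6, 0.0]
grip_width: 0.0858
```

```bash
python3 - <<'E'
from h import *
s=sensors.observe();print(s['position'],s['time_s'],s['ft_force'],s['tool_rot'].round(3).tolist());w=snap('wrist','w2'); print(go((.5558,.1843,.088),-12.6))
E
```

```text
[0.55489212 0.18421157 0.08897234] 3.1 [-0.39060034 -0.59517749  0.04943328] [[-0.001, -0.219, -0.976], [-0.0, -0.976, 0.219], [-1.0, 0.0, 0.001]]
[0.059, -0.007, -0.026, -0.012, -0.001, 0.0]
```

View pics/w2.png

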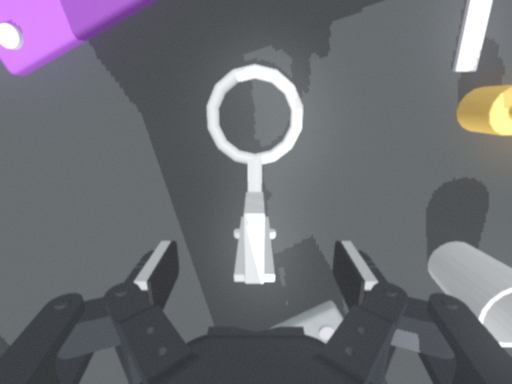

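The wrist view shows the bracket centred between the jaws, ring (255,115), plate top edge (254,279), axis aligned with the tool. Closing now.

arm_command:
  plan:
    - [[0.04, 0, 0, 0, 0, 0], [0.04, 0, 0, 0, 0, 0], [0.04, 0, 0, 0, 0, 0], [0.04, 0, 0, 0, 0, 0], [0.04, 0, 0, 0, 0, 0], [0.04, 0, 0, 0, 0, 0], [0.04, 0, 0, 0, 0, 0], [0.04, 0, 0, 0, 0, 0], [0.04, 0, 0, 0, 0, 0], [0.04, 0, 0, 0, 0, 0]]
  jaw: 1
  newtons: 100

```text
time_s: 4.15
position: [0.5552, 0.1844, 0.0888]
tool_rot: [[0.001, -0.219, -0.976], [0.0, -0.976, 0.219], [-1.0, -0.001, -0.001]]
ft_force: [-1.9, 1.1, 5.5]
grip_width: 0.0069
```

```bash
python3 - <<'E'
from h import *
s=sensors.observe();print(s['position'],s['time_s'],s['ft_force'],s['grip_width'])
w=snap('wrist','w3'); g=cv2.cvtColor(w['img'],cv2.COLOR_RGB2GRAY)
m=np.zeros_like(g); m[55:160,195:315]=(g[55:160,195:315]>125)*255
c=max(cv2.findContours(m,0,2)[0],key=cv2.contourArea)[:,0,:]; c=c[c[:,1]<140]; e=cv2.fitEllipse(c); print(e)
R=onz(w,*e[0],.01);print('ring',R); T=s['tool_rot'].T@(R-s['position']);print('ring in tool',T)
print('plate back mid w2',onz(load('w2'),254,279,.092))
E
```

```text
[0.55523393 0.18443531 0.08878591] 4.15 [-1.87893252  1.14526753  5.45614432] 0.0069266548320534044
((261.77880859375, 99.19937133789062), (70.77759552001953, 134.1388702392578), 68.67742919921875)
ring [0.63415651 0.16192    0.01      ]
ring in tool [ 0.07884299  0.00469504 -0.08188206]
plate back mid w2 [0.52667511 0.19195679 0.092     ]
```

View pics/w3.png

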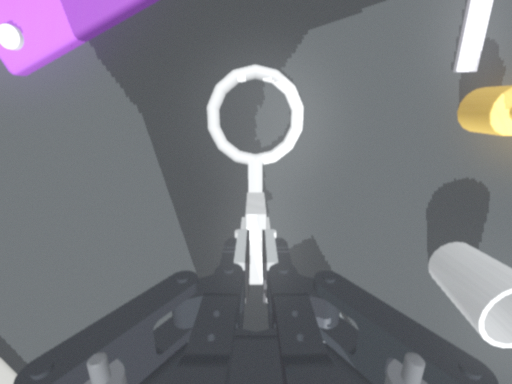

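The fingers hold the rib, with pads either side at about rows 210–285 and the ring at (255,115). I'll lift, and compute the stand pose from its base screws.

arm_command:
  plan:
    - [[-0.3, 0, 0, 0, 0, 0], [-1, 0, 0, 0, 0, 0], [-2, 0, 0, 0, 0, 0], [-4, 0, 0, 0, 0, 0], [-6, 0, 0, 0, 0, 0], [-8, 0, 0, 0, 0, 0], [-8, 0, 0, 0, 0, 0], [-8, 0, 0, 0, 0, 0]]

```text
time_s: 5.0
position: [0.5548, 0.1841, 0.2884]
tool_rot: [[0.0, -0.22, -0.976], [-0.0, -0.976, 0.22], [-1.0, 0.0, -0.0]]
ft_force: [-0.0, 1.1, -3.4]
grip_width: 0.0068
```

```bash
python3 - <<'E'
from h import *
s=sensors.observe();print(s['position'],s['time_s'],s['ft_force'],s['grip_width'])
w=snap('wrist','w4'); a=cv2.cvtColor(load('w3')['img'],7)[60:170,200:310].astype(int); b=cv2.cvtColor(w['img'],7)
a=a.astype(np.uint8); r=cv2.matchTemplate(b[50:180,190:320],a,cv2.TM_CCOEFF_NORMED); print('ring shift',cv2.minMaxLoc(r))
d=load('top0'); g=cv2.cvtColor(d['img'],7).astype(float)
P=[]
for u,v in [(60,100),(210,62),(250,210),(102,250)]:
    u=315+u/4;v=180+v/4; ui,vi=round(u),round(v); W=g[vi-3:vi+4,ui-3:ui+4]; W=np.clip(W-np.median(W)-12,0,None); yy,xx=np.mgrid[vi-3:vi+4,ui-3:ui+4]
    c=((W*xx).sum()/W.sum(),(W*yy).sum()/W.sum()); p=onz(d,*c,.013); P.append(p[:2]); print((u,v),np.round(c,2),p.round(4))
P=np.array(P); f=lambda v:np.degrees(np.arctan2(v[1],v[0])); 
print('yaw',f(P[0]-P[3]),f(P[1]-P[2]),f(P[0]-P[1])-90,f(P[3]-P[2])-90, np.linalg.norm(P-np.roll(P,1,0),axis=1), 'c',P.mean(0))
E
```

```text
[0.55482408 0.18405065 0.28841584] 5.0 [-0.03413867  1.06179286 -3.39795121] 0.006760319898138815
ring shift (0.0337696336209774, 0.9406844973564148, (20, 0), (9, 11))
(330.0, 205.0) [329.89 204.73] [ 0.541  -0.1632  0.013 ]
(367.5, 195.5) [366.63 195.02] [ 0.5656 -0.2604  0.013 ]
(377.5, 232.5) [377.3  232.41] [ 0.4677 -0.2843  0.013 ]
(340.5, 242.5) [340.2  242.12] [ 0.4436 -0.1871  0.013 ]
yaw 13.773141698287095 13.703756451135781 14.226815642315643 13.944199738930848 [0.10028959 0.10024846 0.10078451 0.10012372] c [ 0.50444755 -0.22373927]
```

```bash
python3 - <<'E'
from h import *
a=np.radians(13.9);n=np.array([np.cos(a),np.sin(a),0]);yh=np.array([-n[1],n[0],0]);o=np.array([.519,-.2201,0])
s=load('scene0'); g=cv2.cvtColor(s['img'],7)
def pl(u,v,x=0):
    c,r=ray(s,u,v); p=c+r*(((o+n*x)-c)@n)/(r@n); return ((p-o)@yh).round(4),p[2].round(4)
print('top edge',pl(159.25,174.5),'hi slot',pl(160.25,182.25),'lo slot',pl(163,194.5),'rollers',pl(163.25,194.75,.004),'Lcorner',pl(147,177.5),'Rcorner',pl(171.5,171.75))
# profiles of slots along strip centre
for z in np.arange(.06,.19,.003):
    u,v=proj(s,o+yh*0+[0,0,z]); u2,v2=proj(s,o+yh*.015+[0,0,z])
    q=lambda u,v:int(cv2.getRectSubPix(g,(1,1),(float(u),float(v)))[0,0]); print(round(z,3),round(u,1),round(v,1),q(u,v),q(u2,v2))
E
```

```text
top edge (np.float64(0.0037), np.float64(0.1595)) hi slot (np.float64(0.0022), np.float64(0.1363)) lo slot (np.float64(0.0026), np.float64(0.0973)) rollers (np.float64(0.0029), np.float64(0.0992)) Lcorner (np.float64(-0.0267), np.float64(0.1584)) Rcorner (np.float64(0.0345), np.float64(0.1599))
0.06 164.4 206.0 147 144
0.063 164.2 205.1 151 143
0.066 164.0 204.2 147 144
0.069 163.8 203.3 146 145
0.072 163.6 202.4 146 146
0.075 163.5 201.5 146 145
0.078 163.3 200.6 147 144
0.081 163.1 199.7 151 144
0.084 162.9 198.8 143 146
0.087 162.7 197.9 105 146
0.09 162.5 197.0 85 147
0.093 162.3 196.1 87 145
0.096 162.1 195.1 86 144
0.099 161.9 194.2 79 143
0.102 161.7 193.3 83 145
0.105 161.5 192.4 93 146
0.108 161.3 191.4 114 145
0.111 161.1 190.5 138 143
0.114 160.9 189.5 148 145
0.117 160.7 188.6 147 145
0.12 160.5 187.6 150 145
0.123 160.3 186.7 147 147
0.126 160.1 185.7 117 146
0.129 159.9 184.8 82 145
0.132 159.7 183.8 86 145
0.135 159.5 182.8 89 144
0.138 159.3 181.9 88 145
0.141 159.0 180.9 85 146
0.144 158.8 179.9 80 146
0.147 158.6 178.9 99 145
0.15 158.4 178.0 130 146
0.153 158.2 177.0 149 146
0.156 158.0 176.0 150 148
0.159 157.8 175.0 151 143
0.162 157.6 174.0 107 108
0.165 157.4 173.0 78 75
0.168 157.1 172.0 79 82
0.171 156.9 171.0 99 96
0.174 156.7 170.0 176 110
0.177 156.5 168.9 224 116
0.18 156.3 167.9 177 114
0.183 156.0 166.9 69 97
0.186 155.8 165.9 78 73
0.189 155.6 164.8 78 75
```

The base screws give a clean 100 mm square: yaw 13.9°, origin (0.519,-0.220). The slots and top edge in the scene view give h ≈ 16 mm. I'll carry the bracket to a point in front of the strip.

```bash
cat >> h.py <<'E'
A=np.radians(13.9); SX=np.array([np.cos(A),np.sin(A),0]);SY=np.array([-SX[1],SX[0],0]); SO=np.array([.519,-.2201,0])
def st(x,y,z): return SO+SX*x+SY*y+np.array([0,0,z])
E
python3 - <<'E'
from h import *
print(go(st(.075,0,.25),13.9))
E
```

```text
[1.481, 14.736, -4.855, -4.432, 0.029, -0.005]
```

arm_command:
  plan:
    - [[0.4, 3.5, -1.2, -1.1, 0, 0], [0.7, 7, -2.3, -2.1, 0, 0], [1.1, 11, -3.6, -3.3, 0, 0], [1.48, 14.7, -4.86, -4.43, 0.03, 0], [1.48, 14.7, -4.86, -4.43, 0.03, 0], [1.48, 14.7, -4.86, -4.43, 0.03, 0], [1.48, 14.7, -4.86, -4.43, 0.03, 0], [1.48, 14.7, -4.86, -4.43, 0.03, 0], [1.48, 14.7, -4.86, -4.43, 0.03, 0], [1.48, 14.7, -4.86, -4.43, 0.03, 0]]

```text
time_s: 6.05
position: [0.5922, -0.2015, 0.2487]
tool_rot: [[-0.001, 0.239, -0.971], [0.003, -0.971, -0.239], [-1.0, -0.003, 0.001]]
ft_force: [0.5, 0.4, -2.7]
grip_width: 0.0072
```

```bash
python3 - <<'E'
from h import *
s=sensors.observe();print(s['position'],s['time_s'],s['ft_force'],s['grip_width'])
print(go(st(.075,0,.195),13.9))
E
```

```text
[ 0.59220962 -0.20148975  0.24874894] 6.05 [ 0.48945039  0.39784818 -2.74169664] 0.007161294146958591
[2.15, 0.025, 0.02, -0.015, 0.005, 0.028]
```

arm_command:
  plan:
    - [[1, 0.02, 0.02, 0, 0, 0], [2.15, 0.02, 0.02, 0, 0, 0.03], [2.15, 0.02, 0.02, 0, 0, 0.03], [2.15, 0.02, 0.02, 0, 0, 0.03], [2.15, 0.02, 0.02, 0, 0, 0.03]]

```text
time_s: 6.55
position: [0.5933, -0.2013, 0.1992]
tool_rot: [[0.006, 0.241, -0.971], [-0.004, -0.971, -0.241], [-1.0, 0.005, -0.005]]
ft_force: [1.3, 0.6, -3.3]
grip_width: 0.0067
```

```bash
python3 - <<'E'
from h import *
s=sensors.observe();print(s['position'],s['time_s'],s['ft_force'])
w=snap('wrist','w5'); sc=snap('scene','s5'); t=snap('top','t5')
f=lambda i,x,y,w,h,W,H:cv2.resize(i['img'][y:y+h,x:x+w,::-1],(W,H),interpolation=cv2.INTER_CUBIC)
a=f(w,150,60,220,240,528,576); b=np.vstack([f(sc,132,150,80,84,272,288),f(t,315,170,80,84,272,288)])
cv2.imwrite('pics/v5.png',np.hstack([a,b]))
for x in (0,-.005):
  for y in (-.03,0,.03): print(x,y,np.round(proj(w,st(x,y,.158)),1))
E
```

```text
[ 0.59333497 -0.20130292  0.19923235] 6.55 [ 1.27670322  0.56442207 -3.28605393]
0 -0.03 [290.9 294.1]
0 0 [256.  294.2]
0 0.03 [221.  294.3]
-0.005 -0.03 [290.7 298.9]
-0.005 0 [256. 299.]
-0.005 0.03 [221.2 299.2]
```

View pics/v5.png

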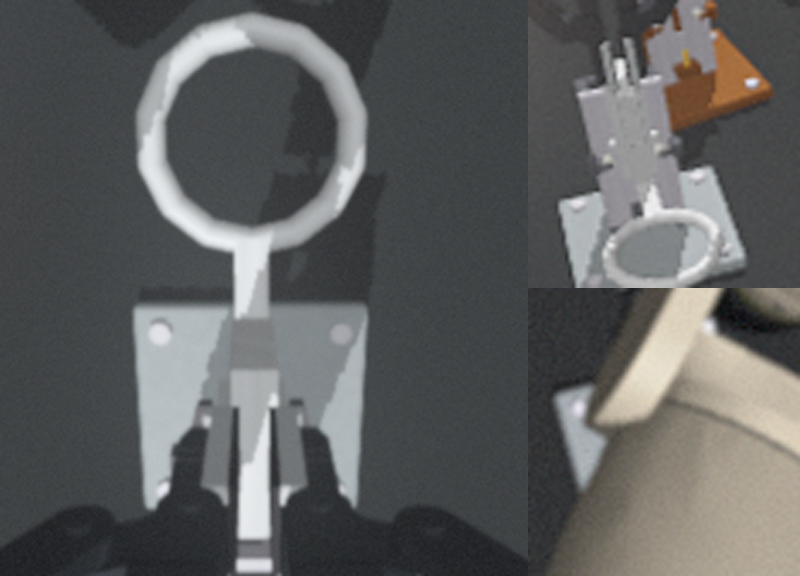

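The wrist crop shows the base front screws at (160,333) and (341,333), the ring centred at about (252,132) in the crop, and the strip hidden by the fingers. I'll measure base against ring in this one image.

```bash
python3 - <<'E'
from h import *
w=load('w5'); g=cv2.cvtColor(w['img'],7).astype(float)
S=lambda p:np.round([(p-SO)@SX*1e3,(p-SO)@SY*1e3,p[2]*1e3],1)
Q=[]
for u,v in [(160,333),(341,333)]:
    u=150+u/2.4;v=60+v/2.4;ui,vi=round(u),round(v);r=6;W=g[vi-r:vi+r+1,ui-r:ui+r+1];W=np.clip(W-np.median(W)-10,0,None);yy,xx=np.mgrid[vi-r:vi+r+1,ui-r:ui+r+1]
    c=((W*xx).sum()/W.sum(),(W*yy).sum()/W.sum());p=onz(w,*c,.013);Q.append(p);print(np.round(c,1),S(p))
v=Q[0]-Q[1];print('yaw',np.degrees(np.arctan2(v[1],v[0]))-90,'mid',S((Q[0]+Q[1])/2),'exp 35,0')
for row in (195,205,215): 
    G=np.gradient(g[row]); L=195+np.argmax(G[195:225]);R=285+np.argmin(G[285:315]); print(row,L,R,S(onz(w,L,row,.012)),S(onz(w,R,row,.012)))
for row in (100,110,115,120): 
    x=g[row,200:310]; G=np.gradient(x); L=200+np.argmax(G[:20]);R=290+np.argmin(G[90-0:]) if 0 else 200+85+np.argmin(G[85:]); print('ring row',row,L,R,S(onz(w,(L+R)/2,row,.118)),S(onz(w,L,row,.118))[1],S(onz(w,R,row,.118))[1])
for row in (175,215,240,260,280,295): 
    x=g[row,235:275]; G=np.gradient(x); print('bar',row,235+np.argmax(G),235+np.argmin(G))
s=sensors.observe();print('tcp',S(s['position']))
# scene: slots vs roller etc already ; ring centre in scene
E
```

```text
[216.  199.1] [34.5 52.1 13. ]
[292.6 199.7] [ 33.6 -49.9  13. ]
yaw 13.352756380014412 mid [34.   1.1 13. ] exp 35,0
195 205 303 [40.  66.6 12. ] [ 39.8 -63.6  12. ]
205 206 302 [25.8 66.  12. ] [ 25.6 -63.   12. ]
215 206 301 [11.2 66.9 12. ] [ 11.  -62.5  12. ]
ring row 100 209 300 [158.5   1.1 118. ] 38.4 -36.2
ring row 110 206 302 [150.7   1.5 118. ] 41.3 -38.2
ring row 115 206 302 [146.7   1.5 118. ] 41.5 -38.5
ring row 120 209 302 [142.6   0.3 118. ] 39.2 -38.7
bar 175 247 262
bar 215 246 236
bar 240 249 262
bar 260 249 262
bar 280 248 262
bar 295 248 263
tcp [ 76.4   0.2 198.9]
```

```bash
python3 - <<'E'
from h import *
s=load('scene0'); g=cv2.cvtColor(s['img'],7).astype(float)
for (u,v),(x,y) in zip([(58,497),(200,465),(228,548),(78,588)],[(-.065,-.05),(-.065,.05),(.035,.05),(.035,-.05)]):
    u=132+u/4;v=160+(v-300)/4;ui,vi=round(u),round(v);W=g[vi-2:vi+3,ui-3:ui+4];W=np.clip(W-np.median(W)-8,0,None);yy,xx=np.mgrid[vi-2:vi+3,ui-3:ui+4]
    c=np.array([(W*xx).sum()/W.sum(),(W*yy).sum()/W.sum()]);p=np.array(proj(s,st(x,y,.013)));print(c.round(1),p.round(1),(c-p).round(1))
s5=load('s5');m=cv2.cvtColor(s5['img'],7)
print('ring pred',np.round(proj(s5,st(.1449,.0005,.115)),1))
for y in(.041,-.041): print(np.round(proj(s5,st(.1449,y+.0005,.1152)),1))
for x in (.0449+.098+.041,): print('front',np.round(proj(s5,st(x+.002,.0005,.11)),1))
cv2.imwrite('pics/s5c.png',cv2.resize(s5['img'][165:235,140:200,::-1],(600,700),interpolation=cv2.INTER_CUBIC)[:600])
for v in (221,222,223,224): print(v,m[v,150:192].tolist())
E
```

```text
[146.2 208.7] [145.5 210. ] [ 0.7 -1.3]
[181.3 200.5] [180.7 201.7] [ 0.7 -1.2]
[188.2 221.5] [188.1 222.7] [ 0.1 -1.2]
[151.1 231.4] [150.6 232.2] [ 0.6 -0.9]
ring pred [171.4 223.5]
[189. 219.]
[153.2 228. ]
front [175.1 236.5]
221 [183, 161, 136, 127, 134, 208, 233, 194, 145, 125, 125, 131, 131, 133, 131, 132, 128, 130, 133, 132, 135, 132, 132, 131, 132, 131, 131, 127, 172, 187, 185, 186, 185, 185, 185, 200, 183, 165, 151, 148, 207, 209]
222 [184, 153, 126, 125, 175, 193, 194, 168, 133, 125, 130, 133, 132, 130, 130, 129, 131, 130, 131, 129, 131, 130, 131, 130, 132, 128, 129, 129, 173, 186, 186, 185, 185, 185, 181, 213, 195, 163, 144, 183, 203, 187]
223 [162, 133, 128, 137, 205, 193, 160, 140, 122, 127, 129, 130, 131, 133, 133, 131, 132, 132, 130, 131, 128, 130, 131, 131, 132, 130, 130, 166, 185, 187, 186, 185, 183, 183, 191, 190, 176, 158, 135, 165, 159, 172]
224 [149, 125, 127, 141, 207, 197, 165, 142, 123, 126, 128, 131, 128, 129, 131, 130, 130, 131, 130, 132, 132, 133, 130, 131, 132, 131, 130, 172, 188, 186, 183, 183, 183, 185, 207, 188, 168, 155, 127, 132, 130, 174]
```

View pics/s5c.png

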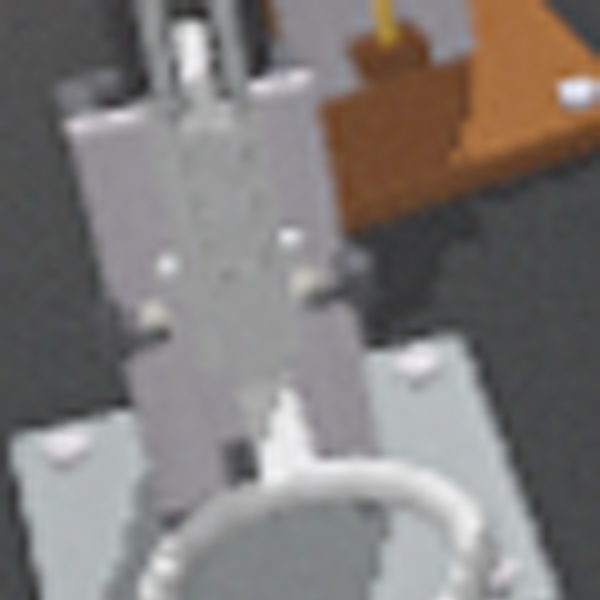

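The scene crop shows the bumps at (167,264) and (290,238), the rollers at (152,318) and (307,283), and the bracket laterally centred between the rollers. I'll use that relative measurement for the height.

```bash
python3 - <<'E'
from h import *
s=load('s5')
b=np.array(proj(s,st(.0494,.0005,.1402))); off=np.array([162.85,190.1])-b; print('bump pred',b,off)
for x in (.0025,.004,.006):
  for z in (.094,.098,.102,.106): 
    p=np.array(proj(s,st(x,0,z)));print(x,z,'h=%.1f'%(z*1e3-84),(p+off).round(2),'obs 162.95 195.05')
E
```

```text
bump pred [162.54207455 191.78733572] [ 0.30792545 -1.68733572]
0.0025 0.094 h=10.0 [162.69 194.6 ] obs 162.95 195.05
0.0025 0.098 h=14.0 [162.43 193.37] obs 162.95 195.05
0.0025 0.102 h=18.0 [162.16 192.13] obs 162.95 195.05
0.0025 0.106 h=22.0 [161.89 190.89] obs 162.95 195.05
0.004 0.094 h=10.0 [162.78 194.93] obs 162.95 195.05
0.004 0.098 h=14.0 [162.52 193.69] obs 162.95 195.05
0.004 0.102 h=18.0 [162.26 192.45] obs 162.95 195.05
0.004 0.106 h=22.0 [161.99 191.21] obs 162.95 195.05
0.006 0.094 h=10.0 [162.91 195.36] obs 162.95 195.05
0.006 0.098 h=14.0 [162.65 194.12] obs 162.95 195.05
0.006 0.102 h=18.0 [162.38 192.88] obs 162.95 195.05
0.006 0.106 h=22.0 [162.12 191.63] obs 162.95 195.05
```

```bash
python3 - <<'E'
from h import *
print(go(st(.060,.0005,.1633),13.9))
E
```

```text
[1.42, -0.02, 0.661, 0.003, -0.043, -0.05]
```

arm_command:
  plan:
    - [[0.5, -0.02, 0.2, 0, -0.04, -0.05], [1, -0.02, 0.4, 0, -0.04, -0.05], [1.42, -0.02, 0.66, 0, -0.04, -0.05], [1.42, -0.02, 0.66, 0, -0.04, -0.05], [1.42, -0.02, 0.66, 0, -0.04, -0.05], [1.42, -0.02, 0.66, 0, -0.04, -0.05], [1.42, -0.02, 0.66, 0, -0.04, -0.05], [1.42, -0.02, 0.66, 0, -0.04, -0.05]]

```text
time_s: 7.5
position: [0.577, -0.2051, 0.1624]
tool_rot: [[-0.001, 0.24, -0.971], [0.001, -0.971, -0.24], [-1.0, -0.001, 0.001]]
ft_force: [-0.1, -0.0, -2.0]
grip_width: 0.0066
```

```bash
cat >> h.py <<'E'
def rep(p=None):
    s=sensors.observe();q=s['position'];F=s['ft_force'];S=lambda p:np.round([(p-SO)@SX*1e3,(p-SO)@SY*1e3,p[2]*1e3],1)
    R=rot(13.9).T@s['tool_rot'];print('t',s['time_s'],'tcp',S(q),'F stand x,y,z',np.round([F@SX,F@SY,F[2]],1),'M',np.round(s['wrist_torque'],2),'tilt',np.degrees(Ro.from_matrix(R).as_rotvec()).round(2),'w',s['grip_width'])
    if p: print(go(st(*p),13.9,s))
E
python3 -c "
from h import *
rep((.047,.0005,.1633))"
```

```text
t 7.5 tcp [ 59.9   0.6 162.4] F stand x,y,z [-0.1 -0.  -2. ] M [-0.01 -0.02  0.06] tilt [-0.01 -0.04 -0.05] w 0.006615314181785292
[-0.036, 0.004, 0.515, 0.002, 0.006, 0.009]
```

arm_command:
  plan:
    - [[-0.03, 0, 0.15, 0, 0, 0], [-0.03, 0, 0.3, 0, 0, 0], [-0.03, 0, 0.4, 0, 0, 0], [-0.03, 0, 0.48, 0, 0, 0], [-0.03, 0, 0.54, 0, 0, 0], [-0.03, 0, 0.58, 0, 0, 0], [-0.03, 0, 0.62, 0, 0, 0], [-0.03, 0, 0.66, 0, 0, 0], [-0.03, 0, 0.68, 0, 0, 0]]

```text
time_s: 8.4
position: [0.561, -0.2092, 0.1634]
tool_rot: [[0.001, 0.24, -0.971], [0.001, -0.971, -0.24], [-1.0, -0.0, -0.001]]
ft_force: [5.9, 1.7, 1.3]
grip_width: 0.0071
```

```bash
python3 -c "
from h import *
rep((.040,.0005,.1633))"
```

```text
t 8.4 tcp [ 43.4   0.5 163.4] F stand x,y,z [6.2 0.2 1.3] M [ 0.32 -1.04 -0.03] tilt [-0.01  0.06 -0.02] w 0.007087759749686169
[0.003, -0.001, 0.135, 0.002, -0.01, 0.004]
```

arm_command:
  plan:
    - [[-0.04, 0, 0, 0, 0, 0], [-0.08, 0, 0, 0, 0, 0], [-0.12, 0, 0, 0, 0, 0], [-0.12, 0, 0, 0, 0, 0]]

```text
time_s: 8.8
position: [0.5596, -0.2093, 0.1656]
tool_rot: [[-0.004, 0.24, -0.971], [0.001, -0.971, -0.24], [-1.0, -0.002, 0.003]]
ft_force: [-0.6, 0.2, -2.7]
grip_width: 0.0066
```

```bash
python3 -c "
from h import *
rep()"
```

```text
t 8.8 tcp [ 42.    0.7 165.6] F stand x,y,z [-0.5  0.3 -2.7] M [ 0.03  0.   -0.03] tilt [-0.   -0.18 -0.11] w 0.006621450058594123
```

arm_command:
  plan:
    - [[0, 0, 0.04, 0, 0, 0], [0, 0, 0.08, 0, 0, 0], [0, 0, 0.12, 0, 0, 0], [0, 0, 0.16, 0, 0, 0], [0, 0, 0.16, 0, 0, 0]]

```text
time_s: 9.3
position: [0.5562, -0.2102, 0.1659]
tool_rot: [[-0.002, 0.24, -0.971], [0.001, -0.971, -0.24], [-1.0, -0.001, 0.001]]
ft_force: [-0.1, 0.6, -2.7]
grip_width: 0.0071
```

```bash
python3 -c "
from h import *
rep()"
```

```text
t 9.3 tcp [ 38.5   0.6 165.9] F stand x,y,z [ 0.1  0.6 -2.7] M [-0.01 -0.01 -0.03] tilt [ 0.   -0.07 -0.08] w 0.007079921919579021
```

arm_command:
  plan:
    - [[0, 0, 0.04, 0, 0, 0], [0, 0, 0.08, 0, 0, 0], [0, 0, 0.12, 0, 0, 0], [0, 0, 0.16, 0, 0, 0], [0, 0, 0.2, 0, 0, 0], [0, 0, 0.24, 0, 0, 0], [0, 0, 0.27, 0, 0, 0], [0, 0, 0.3, 0, 0, 0], [0, 0, 0.3, 0, 0, 0]]

```text
time_s: 10.2
position: [0.5493, -0.212, 0.166]
tool_rot: [[-0.001, 0.24, -0.971], [0.001, -0.971, -0.24], [-1.0, -0.001, 0.0]]
ft_force: [1.2, -0.0, -2.0]
grip_width: 0.0072
```

```bash
python3 -c "
from h import *
rep()"
```

```text
t 10.2 tcp [ 31.3   0.6 166. ] F stand x,y,z [ 1.2 -0.3 -2. ] M [ 0.05 -0.22  0.01] tilt [-0.   -0.03 -0.07] w 0.007165855231251756
```

arm_command:
  plan:
    - [[0, 0, 0.03, 0, 0, 0], [0, 0, 0.06, 0, 0, 0], [0, 0, 0.09, 0, 0, 0], [0, 0, 0.11, 0, 0, 0], [0, 0, 0.11, 0, 0, 0]]

```text
time_s: 10.7
position: [0.5485, -0.2123, 0.1669]
tool_rot: [[0.005, 0.241, -0.971], [0.001, -0.971, -0.241], [-1.0, 0.0, -0.005]]
ft_force: [10.1, 2.6, -0.3]
grip_width: 0.007
```

```bash
python3 -c "
from h import *
rep()"
```

```text
t 10.7 tcp [ 30.5   0.5 166.9] F stand x,y,z [10.5  0.1 -0.3] M [ 0.61 -1.78 -0.03] tilt [-0.03  0.27  0.02] w 0.006990989822128619
```

arm_command:
  plan:
    - [[0.02, 0, 0.02, 0, 0, 0], [0.03, 0, 0.04, 0, 0, 0], [0.03, 0, 0.06, 0, 0, 0], [0.03, 0, 0.06, 0, 0, 0]]

```text
time_s: 11.1
position: [0.5483, -0.2125, 0.167]
tool_rot: [[0.008, 0.241, -0.97], [0.0, -0.971, -0.241], [-1.0, 0.002, -0.008]]
ft_force: [14.1, 4.7, 0.8]
grip_width: 0.0068
```

```bash
python3 -c "
from h import *
rep()"
```

```text
t 11.1 tcp [ 30.3   0.4 167. ] F stand x,y,z [14.8  1.1  0.8] M [ 1.04 -2.6  -0.04] tilt [-0.05  0.48  0.09] w 0.0067837292768922015
```

arm_command:
  plan:
    - [[0, 0, -0.08, 0, 0, 0], [-0.03, 0, -0.1, 0, 0, 0], [-0.06, 0, -0.1, 0, 0, 0], [-0.08, 0, -0.1, 0, 0, 0], [-0.08, 0, -0.1, 0, 0, 0]]

```text
time_s: 11.6
position: [0.5484, -0.2122, 0.1672]
tool_rot: [[0.001, 0.241, -0.971], [0.001, -0.971, -0.241], [-1.0, -0.001, -0.001]]
ft_force: [6.3, 1.5, -4.9]
grip_width: 0.0064
```

```bash
python3 -c "
from h import *
rep()"
```

```text
t 11.6 tcp [ 30.4   0.6 167.2] F stand x,y,z [ 6.5 -0.1 -4.9] M [ 0.27 -1.28 -0.03] tilt [-0.02  0.08 -0.05] w 0.006414122120907933
```

arm_command:
  plan:
    - [[0, 0, -0.06, 0, 0, 0], [-0.04, 0, -0.06, 0, 0, 0], [-0.08, 0, -0.06, 0, 0, 0], [-0.08, 0, -0.06, 0, 0, 0]]

```text
time_s: 12.0
position: [0.5488, -0.212, 0.1692]
tool_rot: [[-0.001, 0.24, -0.971], [0.001, -0.971, -0.24], [-1.0, -0.001, 0.001]]
ft_force: [2.3, 0.5, -3.3]
grip_width: 0.0065
```

```bash
python3 -c "
from h import *
rep()"
```

```text
t 12.0 tcp [ 30.9   0.7 169.2] F stand x,y,z [ 2.3 -0.  -3.3] M [ 0.17 -0.54  0.  ] tilt [-0.   -0.06 -0.08] w 0.0064903954844191146
```

arm_command:
  plan:
    - [[-0.03, 0, 0, 0, 0, 0], [-0.06, 0, 0, 0, 0, 0], [-0.09, 0, 0, 0, 0, 0], [-0.09, 0, 0, 0, 0, 0]]

```text
time_s: 12.4
position: [0.5481, -0.2119, 0.1704]
tool_rot: [[-0.004, 0.24, -0.971], [0.002, -0.971, -0.24], [-1.0, -0.003, 0.003]]
ft_force: [-0.8, -1.1, -14.2]
grip_width: 0.0069
```

```bash
python3 -c "
from h import *
rep()"
```

```text
t 12.4 tcp [ 30.2   0.9 170.4] F stand x,y,z [ -1.   -0.9 -14.2] M [-0.15 -0.17  0.05] tilt [ 0.01 -0.2  -0.17] w 0.0068508242528563
```

arm_command:
  plan:
    - [[0.04, 0, 0, 0, 0, 0], [0.08, 0, 0, 0, 0, 0], [0.11, 0, 0, 0, 0, 0], [0.11, 0, 0.03, 0, 0, 0], [0.11, 0, 0.06, 0, 0, 0], [0.11, 0, 0.08, 0, 0, 0], [0.11, 0, 0.08, 0, 0, 0]]

```text
time_s: 13.1
position: [0.5484, -0.2124, 0.1697]
tool_rot: [[0.003, 0.241, -0.971], [0.0, -0.971, -0.241], [-1.0, 0.0, -0.003]]
ft_force: [6.7, 2.8, -3.2]
grip_width: 0.0064
```

```bash
python3 -c "
from h import *
rep()"
```

```text
t 13.1 tcp [ 30.4   0.4 169.7] F stand x,y,z [ 7.2  1.1 -3.2] M [ 0.59 -1.25 -0.06] tilt [-0.02  0.19  0.03] w 0.006423215721402675
```

The plate contact is consistent at x≈30.4 over z 166–170, so it's flush. The top stop near 170 puts the seat at TCP z≈152.7, so h≈16. Pressing down now.

arm_command:
  plan:
    - [[0.06, 0, -0.03, 0, 0, 0], [0.12, 0, -0.03, 0, 0, 0], [0.18, 0, -0.03, 0, 0, 0], [0.24, 0, -0.03, 0, 0, 0], [0.28, 0, -0.03, 0, 0, 0], [0.32, 0, -0.03, 0, 0, 0], [0.32, 0, -0.03, 0, 0, 0]]

```text
time_s: 13.8
position: [0.5493, -0.2126, 0.1624]
tool_rot: [[0.004, 0.241, -0.971], [-0.001, -0.971, -0.241], [-1.0, 0.002, -0.004]]
ft_force: [6.8, 2.7, 0.8]
grip_width: 0.0067
```

```bash
python3 -c "
from h import *
rep()"
```

```text
t 13.8 tcp [ 31.2   0.  162.4] F stand x,y,z [7.3 1.  0.8] M [ 0.42 -1.05  0.03] tilt [-0.02  0.22  0.1 ] w 0.006731550299750182
```

arm_command:
  plan:
    - [[0.06, 0, 0, 0, 0, 0], [0.12, 0, 0, 0, 0, 0], [0.18, 0, 0, 0, 0, 0], [0.24, 0, 0, 0, 0, 0], [0.28, 0, 0, 0, 0, 0], [0.28, 0, 0, 0, 0, 0]]

```text
time_s: 14.4
position: [0.5494, -0.2126, 0.1552]
tool_rot: [[0.004, 0.241, -0.971], [-0.001, -0.971, -0.241], [-1.0, 0.002, -0.004]]
ft_force: [6.1, 2.2, -1.2]
grip_width: 0.0065
```

```bash
python3 -c "
from h import *
rep()"
```

```text
t 14.4 tcp [ 31.3  -0.  155.2] F stand x,y,z [ 6.4  0.7 -1.2] M [ 0.27 -1.13 -0.02] tilt [-0.02  0.22  0.1 ] w 0.0065437833506447
```

arm_command:
  plan:
    - [[0.04, 0, 0, 0, 0, 0], [0.08, 0, 0, 0, 0, 0], [0.12, 0, 0, 0, 0, 0], [0.16, 0, 0, 0, 0, 0], [0.16, 0, 0, 0, 0, 0]]

```text
time_s: 14.9
position: [0.5494, -0.2126, 0.1514]
tool_rot: [[0.004, 0.241, -0.971], [-0.001, -0.971, -0.241], [-1.0, 0.002, -0.004]]
ft_force: [5.5, 2.4, 0.0]
grip_width: 0.0068
```

```bash
python3 -c "
from h import *
rep()"
```

```text
t 14.9 tcp [ 31.3  -0.  151.4] F stand x,y,z [5.9 1.  0. ] M [ 0.4  -1.    0.01] tilt [-0.02  0.23  0.1 ] w 0.0067874236458814125
```

There's no roller resistance, which is suspicious. I'll look.

```bash
python3 - <<'E'
from h import *
s=snap('scene','s6');w=snap('wrist','w6')
a=cv2.resize(s['img'][155:239,132:204,::-1],(514,600),interpolation=cv2.INTER_CUBIC);b=cv2.resize(w['img'][50:320,190:320,::-1],(286,594),interpolation=cv2.INTER_CUBIC);b=cv2.copyMakeBorder(b,0,6,0,0,0)
cv2.imwrite('pics/v6.png',np.hstack([a,b]))
E
```

```text
(no output)
```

View pics/v6.png

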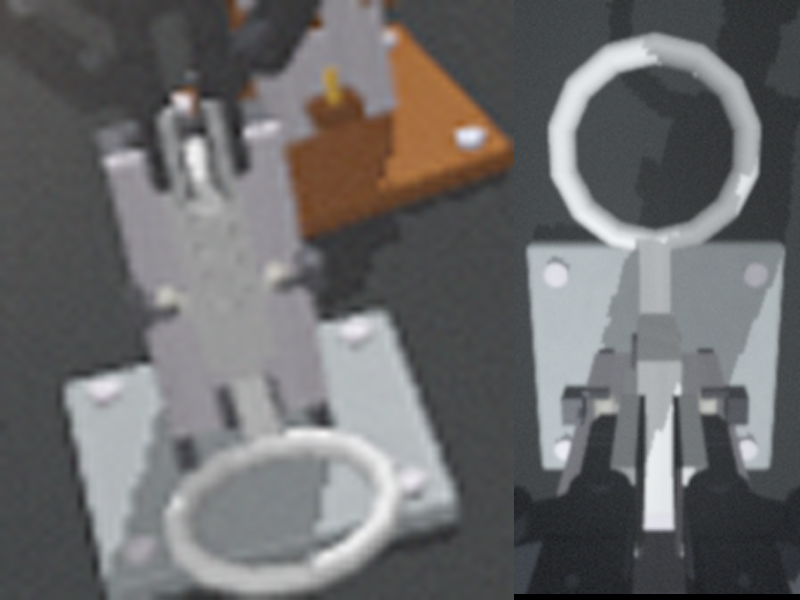

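The scene view shows the bracket against the strip. The bumps can't be told from the rollers at (168,298) and (272,272), so the snap may have passed within a call. I'll feel for the bottom stop.

arm_command:
  plan:
    - [[0.04, 0, 0, 0, 0, 0], [0.08, 0, 0, 0, 0, 0], [0.08, 0, 0, 0, 0, 0]]

```text
time_s: 15.3
position: [0.5498, -0.2129, 0.1511]
tool_rot: [[0.007, 0.241, -0.971], [-0.002, -0.971, -0.241], [-1.0, 0.004, -0.006]]
ft_force: [3.8, 2.4, 10.5]
grip_width: 0.0072
```

```bash
python3 -c "
from h import *
rep()"
```

```text
t 15.3 tcp [ 31.6  -0.4 151.1] F stand x,y,z [ 4.3  1.4 10.5] M [ 0.57 -0.6  -0.03] tilt [-0.02  0.33  0.23] w 0.007178143865761192
```

arm_command:
  plan:
    - [[0.04, 0, 0, 0, 0, 0], [0.06, 0, 0, 0, 0, 0]]

```text
time_s: 15.5
position: [0.5504, -0.2132, 0.1508]
tool_rot: [[0.009, 0.241, -0.971], [-0.004, -0.971, -0.241], [-1.0, 0.006, -0.008]]
ft_force: [4.0, 3.1, 20.3]
grip_width: 0.0065
```

```bash
python3 -c "
from h import *
rep()"
```

```text
t 15.5 tcp [ 32.2  -0.8 150.8] F stand x,y,z [ 4.7  2.1 20.3] M [ 0.7  -0.61 -0.1 ] tilt [-0.02  0.44  0.33] w 0.006478568012007187
```

```bash
python3 - <<'E'
from h import *
s=snap('scene','s7'); s5=load('s5')
c=lambda d:cv2.resize(d['img'][172:222,138:188,::-1],(400,400),interpolation=cv2.INTER_LANCZOS4)
cv2.imwrite('pics/v7.png',np.hstack([c(s5),c(s)]))
off=np.array([.3,-1.69])
for n,y,z in [('bump+',.018,.092),('bump-',-.018,.092),('bot',0,.062),('botL',-.013,.062),('botR',.013,.062)]:
    p=np.array(proj(s,st(.0045,y,z)))+off; print(n,p.round(1),((p-[138,172])*8+[400,0]).round())
E
```

```text
bump+ [169.9 194. ] [655. 176.]
bump- [155.9 197.3] [544. 202.]
bot [164.9 204.7] [615. 262.]
botL [159.9 205.9] [575. 271.]
botR [169.8 203.5] [654. 252.]
```

View pics/v7.png

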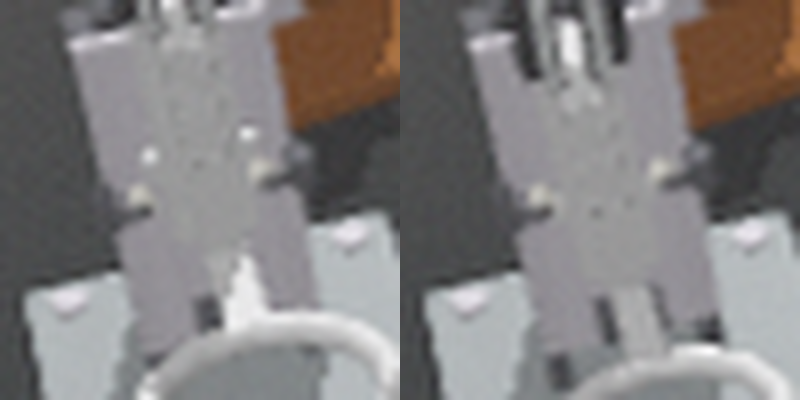

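The zoomed view shows the plate bottom at about row 285, below the free plunger-top position of row ~268. Nothing shows above the rollers. I'll unload the wrist before letting go.

arm_command:
  plan:
    - [[-0.06, 0, 0, 0, 0, 0], [-0.12, 0, -0.02, 0, 0, 0], [-0.16, 0.0, -0.03, 0, 0, 0], [-0.16, 0.0, -0.03, 0, 0, 0]]

```text
time_s: 15.95
position: [0.5495, -0.2127, 0.1514]
tool_rot: [[0.002, 0.24, -0.971], [-0.001, -0.971, -0.24], [-1.0, 0.001, -0.002]]
ft_force: [4.8, 0.3, 3.7]
grip_width: 0.0069
```

```bash
python3 -c "
from h import *
rep()"
```

```text
t 15.95 tcp [ 3.140e+01 -1.000e-01  1.514e+02] F stand x,y,z [ 4.7 -0.9  3.7] M [ 0.08 -0.86 -0.  ] tilt [-0.01  0.11  0.08] w 0.006869847263571005
```

arm_command:
  plan:
    - [[-0.04, 0, -0.03, 0, 0, 0], [-0.08, 0, -0.04, 0, 0, 0], [-0.12, 0, -0.04, 0, 0, 0], [-0.12, 0, -0.04, 0, 0, 0]]

```text
time_s: 16.35
position: [0.5491, -0.2118, 0.152]
tool_rot: [[-0.003, 0.24, -0.971], [0.002, -0.971, -0.24], [-1.0, -0.003, 0.002]]
ft_force: [5.2, -1.1, -9.3]
grip_width: 0.0066
```

```bash
python3 -c "
from h import *
rep()"
```

```text
t 16.35 tcp [ 31.2   0.8 152. ] F stand x,y,z [ 4.8 -2.3 -9.3] M [-0.2  -0.94 -0.01] tilt [ 0.   -0.13 -0.15] w 0.00657720336509325
```

The rollers hold it against a 6 N upward pull, so it has snapped in. I'll press down once more, settle and release.

arm_command:
  plan:
    - [[0.1, 0, 0, 0, 0, 0], [0.2, 0, 0, 0, 0, 0], [0.26, 0, 0, 0, 0, 0], [0.26, 0, 0, 0, 0, 0], [0.16, 0, -0.03, 0, 0, 0], [0.13, 0, -0.05, 0, 0, 0], [0.13, 0, -0.05, 0, 0, 0]]

```text
time_s: 17.05
position: [0.5508, -0.2118, 0.1508]
tool_rot: [[-0.0, 0.24, -0.971], [0.0, -0.971, -0.24], [-1.0, -0.0, 0.0]]
ft_force: [1.6, 0.6, 8.2]
grip_width: 0.0069
```

```bash
python3 -c "
from h import *
rep()"
```

```text
t 17.05 tcp [ 32.8   0.4 150.8] F stand x,y,z [1.7 0.2 8.2] M [ 0.13 -0.21  0.01] tilt [-0.   -0.01 -0.01] w 0.006922571300898675
```

arm_command:
  plan:
    - [[0, 0, 0.04, 0, 0, 0], [0.02, 0, 0.08, 0, 0, 0], [0.02, 0, 0.12, 0, 0, 0], [0.02, 0, 0.14, 0, 0, 0], [0.02, 0, 0.14, 0, 0, 0]]

```text
time_s: 17.55
position: [0.5494, -0.2125, 0.1512]
tool_rot: [[0.006, 0.24, -0.971], [-0.0, -0.971, -0.24], [-1.0, 0.002, -0.005]]
ft_force: [9.4, 3.2, 10.8]
grip_width: 0.0067
```

```bash
python3 -c "
from h import *
rep()"
```

```text
t 17.55 tcp [3.130e+01 1.000e-01 1.512e+02] F stand x,y,z [ 9.8  0.8 10.8] M [ 0.54 -1.69 -0.05] tilt [-0.02  0.3   0.1 ] w 0.006728342805379742
```

arm_command:
  plan:
    - [[-0.04, 0, -0.03, 0, 0, 0], [-0.08, 0, -0.06, 0, 0, 0], [-0.08, 0, -0.06, 0, 0, 0]]

```text
time_s: 17.85
position: [0.5493, -0.2122, 0.1514]
tool_rot: [[0.0, 0.24, -0.971], [0.001, -0.971, -0.24], [-1.0, -0.001, -0.0]]
ft_force: [5.4, -0.2, 1.3]
grip_width: 0.007
```

arm_command:
  plan:
    - [[0, 0, 0, 0, 0, 0], [0, 0, 0, 0, 0, 0], [0, 0, 0, 0, 0, 0], [0, 0, 0, 0, 0, 0], [0, 0, 0, 0, 0, 0], [0, 0, 0, 0, 0, 0], [0, 0, 0, 0, 0, 0], [0, 0, 0, 0, 0, 0]]
  jaw: 0.4

```text
time_s: 18.65
position: [0.5486, -0.2121, 0.1514]
tool_rot: [[-0.002, 0.24, -0.971], [0.001, -0.971, -0.24], [-1.0, -0.001, 0.001]]
ft_force: [1.1, -0.9, 0.2]
grip_width: 0.0513
```

```bash
python3 -c "
from h import *
rep()"
```

```text
t 18.65 tcp [ 30.6   0.7 151.4] F stand x,y,z [ 0.8 -1.2  0.2] M [-0.01  0.03  0.06] tilt [-0.   -0.07 -0.08] w 0.05128850322533971
```

arm_command:
  plan:
    - [[-0.3, 0, 0, 0, 0, 0], [-1, 0, 0, 0, 0, 0], [-2, 0, 0, 0, 0, 0], [-3.5, 0, 0, 0, 0, 0], [-5.5, 0, 0, 0, 0, 0], [-7, -2, 0, 0, 0, 0], [-7, -4, 0, 0, 0, 0], [-7, -6, 0, 0, 0, 0], [-7, -8, 0, 0, 0, 0], [-7, -8, 0, 0, 0, 0]]

```text
time_s: 19.65
position: [0.4993, -0.0143, 0.3282]
tool_rot: [[0.0, 0.244, -0.97], [0.001, -0.97, -0.244], [-1.0, -0.001, -0.001]]
ft_force: [0.6, -1.1, -0.3]
grip_width: 0.0513
```

```bash
python3 - <<'E'
from h import *
rep()
s=snap('scene','s8');t=snap('top','t8')
a=cv2.resize(s['img'][155:239,132:204,::-1],(450,525),interpolation=cv2.INTER_LANCZOS4);b=cv2.resize(t['img'][165:265,315:385,::-1],(350,500),interpolation=cv2.INTER_LANCZOS4);b=cv2.copyMakeBorder(b,0,25,0,0,0)
cv2.imwrite('pics/v8.png',np.hstack([a,b]))
E
```

```text
t 19.65 tcp [ 30.3 204.5 328.2] F stand x,y,z [ 0.3 -1.2 -0.3] M [-0.02 -0.03  0.01] tilt [-0.24  0.04 -0.07] w 0.051340042196847756
```

View pics/v8.png

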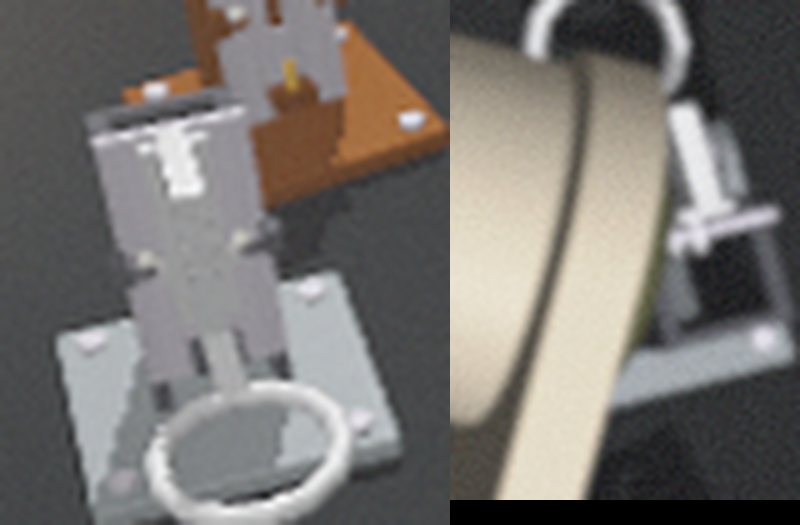

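The final view shows the bracket hanging flush. Its plate top is just below the strip's top edge, the ring is level, the hook tab is visible behind the strip in the top view, and the gripper is clear. Handing in.

```bash
python3 - <<'E'
from h import *
a,b=load('scene0'),load('s8')
for n,(x,y,w,h) in dict(cup=(233,168,28,36),weight=(234,210,20,28),caliper=(232,236,34,70)).items():
    r=cv2.matchTemplate(b['img'][y-6:y+h+6,x-6:x+w+6],a['img'][y:y+h,x:x+w],cv2.TM_CCOEFF_NORMED);print(n,cv2.minMaxLoc(r)[1::2])
print(workorder.close_job())
E
```

```text
cup (0.9934431314468384, (6, 6))
weight (0.9521574974060059, (6, 6))
caliper (0.9691287875175476, (6, 6))
the job is handed in; nothing more can be done
None
```

The bracket is hanging on the smaller grey stand, and the job was handed in at about 20 s of robot time. I pushed the tabs into the slots, pressed the bracket down to its stop, let go and moved the gripper clear.

**Checks that agreed:**
- **Stop:** it met a hard stop when pressed down, with about 23 N net. Contact forces I read stayed under 25 N.
- **Rollers:** they held it against an upward pull of about 6 N.
- **Last pictures:** the plate top sits just below the strip's top edge, the ring is level and a tab shows behind the strip.
- **Other things:** the cup, weight and caliper match their starting places in the picture.

**Checks that failed or disagreed:**
- **First try:** the tabs first met the strip too low, at about 6 N, and went in after I raised the bracket 2 to 3 mm.
- **Roller snap:** I never saw its force peak. I only read forces at the end of each move, so it must have happened during one.
- **Plunger:** I never saw it directly at the end because the bracket hides it. That it is pushed in is inferred from the plate sitting lower than the free plunger's tip.
- **Strip height:** estimates of how far the strip is raised ran from 9 to 16 mm. Touch gave about 14 to 16 mm, and the vertical travel came out near 19 mm where 17 mm was expected.
- **Flush position:** it read about 1 mm farther out when seated than at insertion. Before the last push the bracket stood about 1.5 mm off the strip; I pressed it back flush just before letting go.

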